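# Scoop steel balls from the hopper tray into the pan

### The arm

A 6-joint arm with a two-finger parallel gripper is mounted at the origin on a cart in front of the work surface, level with it; the furniture and walls round the work are solid. World frame = base frame: x ahead of the robot, y to its left, z up, the work surface at z = 0. Lengths are in mm, angles in rad, forces in N, time in s.
With the tool pointing down it reaches from about 375 to 750 mm from the base axis. Payload 9 kg.
Tool frame: the origin (TCP) lies between the finger pads; the fingertips stand 14 mm ahead of it and the grasp point (between the pads) lies 5 mm behind it (ctrl.tip_reach is the distance from the TCP to the fingertips, in mm); z points along the fingers, y is the direction in which the jaws open and shut (so a half turn about z gives the same grasp; the last joint's range is limited). The gripper opens to 85 mm and grips with 20 to 120 N. Pads are 22 mm wide; open, the fingers measure 114 mm over their backs; the gripper's body (76 mm by 85 mm) begins 54 mm behind the grasp point. The pads swing forward as they close: fully open they stand 13 mm farther back than shut.
Start: joints at [0.927, 0.104, 0.097, 1.564, 0, 1.353], TCP at [247.839, 546.456, 217.631] pointing down, gripper open.
Joint ranges: [-2.99, 2.99], [-0.84, 1.86], [-1.1, 1.16], [-1.84, 2.11], [-1.51, 1.56], [-3.14, 3.14]. Speed limits (rad/s): [2.22, 2.22, 2.57, 3.14, 3.14, 3.14].

### API

Orientations are given as a rotation vector (axis times angle).
In Python, from workcell import monitor, grab_frame, ctrl, silhouettes, place_of gives the robot as it stands.
- The arm moves only by the tool send_rows, never from a script. Its argument "plan" is a list that holds one entry, the list of rows, each a list of 7 numbers: the turn, a rotation vector about the tool's x, y, z scaled (see below), then the shift along the tool's x, y, z scaled (see below), then the opening, from 0 (shut) to 1 (fully open). A call has 1 to 5 rows; each row shifts and turns the commanded pose from where the row before left it, along the tool's axes as they then stand; what a row does not reach is not made up. The controller multiplies each number of a shift by 0.05 m and each number of a turn by 45 degrees. A row lasts 1/12 s, in which the tool goes at most 41.7 mm and 7.16 degrees, less where a joint would pass 70% of its speed; a pose out of reach is approached as far as the arm can. A call with a number of a shift or a turn outside -1 to 1 is refused whole. A call with a gripper value outside its range is refused whole. The fingers move at their own pace and stop on an object; "grip_force" is the grip in N (left out, the last holds). Time passes only in rows, so rows that do not move let the fingers close. It gives the time, the measured TCP pose, the force and the opening at its end, in the units of the state.
- monitor.observe(): the state, without advancing time (a new reading comes with each control period).
- grab_frame(name): name is "scene" or "top" or "wrist"; returns a dict with "image" (480x640x3 uint8, red, green, blue), "depth" (480x640 float32, mm along the optical axis (not along the pixel's ray), 0 where there is no reading), "fx", "fy", "cx", "cy" (pixels), "T" (4x4, takes a point from camera to world coordinates); the wrist camera has in their place "mount" (4x4, takes a point from camera to tool coordinates, whose origin is the TCP and whose axes are the flange's). Camera axes: x right, y up, looking along -z (the intrinsics and any distortion apply to the point x, -y, -z); pixel columns grow to the right and rows downward; lengths in mm; the calibration is good to about 2 mm. A picture is of the moment at which its call begins: read the wrist's pose just before it.
- ctrl.sign_off(): hands the job in, once; it reports no verdict.
Trained networks look in a picture, given as the dict that the camera call returned (one of the last four; its "shot" number tells which), for a name from the list of things; names that differ only in an ending like _2 or _b are one class to them, and where a whole thing is asked for, a point or a joint stands for the part that bears it (a point fixed in the world has none). Each returns a list of dicts, best first, with "score" (0 to 1); they miss things now and then, are a little off and sometimes report something else, mostly with a low value. They report only what shows in the picture. A call takes as long as a camera call. They do not tell look-alikes from the thing itself.
- silhouettes(picture, label): "mask" (480x640 bool, what is visible of it).
- place_of(picture, label): "location" ([x, y, z] in mm, in world coordinates, good to about 4 mm: a listed point, or the origin of a listed thing).
The state is a dict: "time": time; "qpos": joint angles; "joint_velocities": joint speeds; "tau": joint torques, N m; "ee_pos": TCP position; "ee_rot": TCP orientation; "force": force on the tool from outside, world axes, zero at the start; "wrist_torque": the same for the moment, N m; "gripper_width": opening from 0.0 (shut) to 1.0 (fully open).
Only numpy, scipy, OpenCV 4.12 (cv2) and the standard library are available. Lean on these libraries where they do the work, as an engineer would, in place of code of your own. Each camera call takes 0.05 s, during which the arm holds its last target. There are 200 camera calls.

### The job

Take the steel scoop by its handle, scoop up steel balls from the long grey tray and tip them into the round aluminium pan, so that the pan holds at least three. Handle the balls with the scoop only, not with the fingers, and spill none: every ball must end in the tray or in the pan. Then stand the empty scoop upright on the bench, clear of the tray and the pan, and leave the other things on the bench where they are.

Things in the scene. Friction and masses are not known exactly. Their poses are not given: they have to be found in the camera images.
- tray: Long grey plastic tray, fixed, 200 mm along x, 104 mm along y (121 over the flanges), rim 60 mm high, walls 4 mm. Origin: centre of its underside on the bench; +x points to its deep end, away from the robot. The floor slopes down from 20 mm above the bench at the near end (x = -97 mm) to 4 mm at tray_deep. 96 mm wide inside; sloped fillets along the side walls leave 70 mm of flat floor.
- tray_deep (a point): Lowest point of the tray's floor, on its centre line at (55, 0, 4) mm in the tray's frame; from here a 45 degree ramp rises to x = 94 mm, z = 43 mm. The balls lie pooled at the foot of this ramp.
- pan: Round aluminium pan, open on top, fixed to the bench: 130 mm across the rim, 112 mm at the base, 40 mm high, wall 3 mm, base 4 mm. Origin: centre of its underside on the bench.
- pan_middle (a point): Middle of the pan, 12 mm above its underside (8 mm above its inner floor).
- scoop: Loose steel scoop, 0.14 kg, standing on the bench. Origin: centre of its flat underside; +x to the open nose, z up. Floor from x = -37 to +39 mm, 58 mm wide, 2.5 mm thick; side walls 26 mm high, lower towards the nose, back wall 30 mm. Behind it, at x = -46 mm, an upright black handle parallel to z: 24 mm along x, 16 mm along y, from 55 to 130 mm above the underside.
- scoop_grip (a point): Point on the handle's axis to grip, at (-46, 0, 100) mm in the scoop's frame; close the fingers along the scoop's y (16 mm).
- scoop_middle (a point): Middle of the scoop's hollow, at (0, 0, 12) mm in the scoop's frame.
- scoop_nose (a point): Middle of the lower front edge of the scoop, at (39, 0, 0) mm in the scoop's frame.
- ball_0: Loose steel ball, 16 mm in diameter, 17 g, one of six alike, lying in the tray. Origin: its centre.
- ball_1: Loose steel ball, 16 mm in diameter, 17 g, one of six alike, lying in the tray. Origin: its centre.
- ball_2: Loose steel ball, 16 mm in diameter, 17 g, one of six alike, lying in the tray. Origin: its centre.
- ball_3: Loose steel ball, 16 mm in diameter, 17 g, one of six alike, lying in the tray. Origin: its centre.
- ball_4: Loose steel ball, 16 mm in diameter, 17 g, one of six alike, lying in the tray. Origin: its centre.
- ball_5: Loose steel ball, 16 mm in diameter, 17 g, one of six alike, lying in the tray. Origin: its centre.
- jar: Bystander: white jar with lid, 47 mm across, 45 mm high; loose. Origin: centre of its underside.
- primer_bottle: Bystander: small amber bottle with a black nozzle, 34 mm across, 88 mm high; loose. Origin: centre of its underside.
- meter: Bystander: handheld meter lying flat, 105 x 58 x 23 mm; loose. Origin: centre of its underside.
- white_roll: Bystander: roll of white tape lying flat, 52 mm across, 18 mm high; loose. Origin: centre of its underside.
Not all that is in view belongs to the job. What is shaped like the pan but orange is not meant.

How it is judged (in metres and radians):
On the way:
1. at least one ball is carried in the scoop, 80 mm or more above the bench (((distance between ball_0 and scoop_middle below 0.045 m and height (world z) of ball_0 above 0.08 m) or (distance between ball_1 and scoop_middle below 0.045 m and height (world z) of ball_1 above 0.08 m) or (distance between ball_2 and scoop_middle below 0.045 m and height (world z) of ball_2 above 0.08 m) or (distance between ball_3 and scoop_middle below 0.045 m and height (world z) of ball_3 above 0.08 m) or (distance between ball_4 and scoop_middle below 0.045 m and height (world z) of ball_4 above 0.08 m) or (distance between ball_5 and scoop_middle below 0.045 m and height (world z) of ball_5 above 0.08 m))), for 0.1 s.
At the end, for the whole second after the job is handed in: At least three balls lie in the pan (centres within 58 mm of its middle), the others in the pan or the tray. The scoop, released, stands still on the bench on its floor (within 6 mm in height, 0.12 rad of upright), its origin over 85 mm from the pan's centre and outside the tray (distance between any of ball_0, ball_1, ball_2, ball_3 and pan_middle below 0.058 m and distance between any of ball_0, ball_1, ball_2, ball_4 and pan_middle below 0.058 m and distance between any of ball_0, ball_1, ball_2, ball_5 and pan_middle below 0.058 m and distance between any of ball_0, ball_1, ball_3, ball_4 and pan_middle below 0.058 m and distance between any of ball_0, ball_1, ball_3, ball_5 and pan_middle below 0.058 m and distance between any of ball_0, ball_1, ball_4, ball_5 and pan_middle below 0.058 m and distance between any of ball_0, ball_2, ball_3, ball_4 and pan_middle below 0.058 m and distance between any of ball_0, ball_2, ball_3, ball_5 and pan_middle below 0.058 m and distance between any of ball_0, ball_2, ball_4, ball_5 and pan_middle below 0.058 m and distance between any of ball_0, ball_3, ball_4, ball_5 and pan_middle below 0.058 m and distance between any of ball_1, ball_2, ball_3, ball_4 and pan_middle below 0.058 m and distance between any of ball_1, ball_2, ball_3, ball_5 and pan_middle below 0.058 m and distance between any of ball_1, ball_2, ball_4, ball_5 and pan_middle below 0.058 m and distance between any of ball_1, ball_3, ball_4, ball_5 and pan_middle below 0.058 m and distance between any of ball_2, ball_3, ball_4, ball_5 and pan_middle below 0.058 m and (distance between ball_0 and pan_middle below 0.058 m or (x of ball_0 in the frame of tray between -0.097 and 0.097 m and y of ball_0 in the frame of tray between -0.049 and 0.049 m and z of ball_0 in the frame of tray between 0 and 0.065 m)) and (distance between ball_1 and pan_middle below 0.058 m or (x of ball_1 in the frame of tray between -0.097 and 0.097 m and y of ball_1 in the frame of tray between -0.049 and 0.049 m and z of ball_1 in the frame of tray between 0 and 0.065 m)) and (distance between ball_2 and pan_middle below 0.058 m or (x of ball_2 in the frame of tray between -0.097 and 0.097 m and y of ball_2 in the frame of tray between -0.049 and 0.049 m and z of ball_2 in the frame of tray between 0 and 0.065 m)) and (distance between ball_3 and pan_middle below 0.058 m or (x of ball_3 in the frame of tray between -0.097 and 0.097 m and y of ball_3 in the frame of tray between -0.049 and 0.049 m and z of ball_3 in the frame of tray between 0 and 0.065 m)) and (distance between ball_4 and pan_middle below 0.058 m or (x of ball_4 in the frame of tray between -0.097 and 0.097 m and y of ball_4 in the frame of tray between -0.049 and 0.049 m and z of ball_4 in the frame of tray between 0 and 0.065 m)) and (distance between ball_5 and pan_middle below 0.058 m or (x of ball_5 in the frame of tray between -0.097 and 0.097 m and y of ball_5 in the frame of tray between -0.049 and 0.049 m and z of ball_5 in the frame of tray between 0 and 0.065 m)) and height (world z) of scoop between -0.004 and 0.006 m and angle between scoop's own z axis and vertical below 0.12 rad and horizontal distance between scoop and pan above 0.085 m and not (x of scoop in the frame of tray between -0.1 and 0.1 m and y of scoop in the frame of tray between -0.052 and 0.052 m) and linear speed of scoop below 0.03 m/s); the robot touches nothing.
It fails at once if a ball is touched by the fingers (over 0.5 N) (contact force between the fingers and ball_0 above 0.5 N or contact force between the fingers and ball_1 above 0.5 N or contact force between the fingers and ball_2 above 0.5 N or contact force between the fingers and ball_3 above 0.5 N or contact force between the fingers and ball_4 above 0.5 N or contact force between the fingers and ball_5 above 0.5 N).
It fails at once if a loose bystander (jar, bottle, meter, tape roll) is moved more than 30 mm or tipped (distance of any of jar, primer_bottle, meter, white_roll from where it was at the start of the episode above 0.03 m or angle between any of jar, primer_bottle, meter, white_roll's own z axis and vertical above 0.5 rad).
It also fails if it takes over 51 s, if anything falls off the work surface, if the arm or the gripper's body presses on something with over 40 N, if the wrist force passes 120 N, or if a joint passes its speed limit or range.

## Working session

There is one attempt and no reset: what is moved stays moved. The work goes in short steps, Python scripts to look and compute and a tool call to move; the robot and the scene stay as the last step left them, time stands still between calls to the robot, and variables do not carry over. Pictures are saved under pics/ and viewed, about 8 in all and at most 12, crops included, and the job is handed in when it is done.

Besides the shell and the picture viewer there is one more tool, called after "Call:" as name([rows], argument=value, ...), one row to a line, values as JSON. send_rows: Moves the arm, as the interface text tells. Shifts and turns lie within -1 to 1; 1 stands for 0.05 m of shift or 45 degrees of turn. Its arguments: {"type":"object","properties":{"plan":{"type":"array"},"grip_force":{"type":"number"}},"required":["plan"]}

```bash
mkdir -p pics; ls
python3 - <<'E'
from workcell import monitor, grab_frame, ctrl, silhouettes, place_of
import cv2,numpy as np
np.set_printoptions(precision=1,suppress=True)
print(monitor.observe())
ims=[]
for n in ["scene","top"]:
    f=grab_frame(n); cv2.imwrite(f"pics/{n}0.png",f["image"][:,:,::-1])
    print(n,f["T"].tolist(),f["fx"],f["cx"],f["cy"],[k for k in f])
    for l in ["tray","tray_deep","pan","scoop","scoop_grip","scoop_nose","ball_0","jar","primer_bottle","meter","white_roll"]:
        print(l,[(np.array(r["location"]),round(r["score"],2)) for r in place_of(f,l)])
E
```

```text
pics
{'time': 0.0, 'qpos': array([0.9, 0.1, 0.1, 1.6, 0. , 1.4]), 'joint_velocities': array([ 0.,  0.,  0., -0., -0., -0.]), 'tau': array([  0. , -55.7,  50.4,   0. ,  -0. ,  -0. ]), 'ee_pos': array([247.6, 546.1, 216.8]), 'ee_rot': array([-0.7, -3.1,  0. ]), 'force': array([-1.2,  0.3, -0.4]), 'wrist_torque': array([ 0., -0., -0.]), 'gripper_width': 1.0025450516400474}
scene [[-0.759272999590256, 0.33195508033404664, -0.5597413123342175, -8.392336658390938], [-0.6506157462231581, -0.4060694298890349, 0.6417217223034277, 272.8488798590621], [-0.014271049705558857, 0.8514184886118054, 0.5242927563778567, 595.045949706599], [0.0, 0.0, 0.0, 1.0]] 531.6885768703477 315.51910751657147 242.84897341290997 ['image', 'depth', 'fx', 'fy', 'cx', 'cy', 'T', 'shot']
tray [(array([ 575.1, -135.9,    2. ]), 0.89), (array([ 462.2, -302.9,   99.4]), 0.6), (array([ 384.2, -138.5,   -0.5]), 0.57)]
tray_deep [(array([ 633. , -131.2,    0.2]), 0.71), (array([ 462.7, -302.4,   98.2]), 0.69), (array([ 387.6, -272.9,   -2.2]), 0.63)]
pan [(array([ 525.6, -429.4,    2.1]), 0.9), (array([ 533.4, -604. ,   -1.
[... 1233 characters left out ...]
 -0.5]), 0.66)]
scoop_grip [(array([ 468. , -303.3,   98.2]), 0.73), (array([ 513.4, -289.2,    7.4]), 0.28), (array([ 526.3, -433.6,    9.8]), 0.19)]
scoop_nose [(array([ 548.8, -276.9,    0.5]), 0.64)]
ball_0 [(array([ 610.7, -109. ,   16.2]), 0.61), (array([ 620.9, -109.7,   10.7]), 0.6), (array([ 614.6, -131.7,   14.6]), 0.52), (array([ 613.1, -151.7,   15.6]), 0.42), (array([ 631.5, -148.2,   15.4]), 0.38), (array([ 626.9, -127.3,   16.8]), 0.37)]
jar [(array([ 386.2, -133. ,   -1.9]), 0.96)]
primer_bottle [(array([ 744.6, -212.3,   -2.8]), 0.74), (array([ 625.6, -126.2,   13.4]), 0.66)]
meter [(array([ 700.9, -278.8,   -1. ]), 0.74)]
white_roll [(array([ 387. , -276.8,   -1. ]), 0.76)]
```

View pics/top0.png

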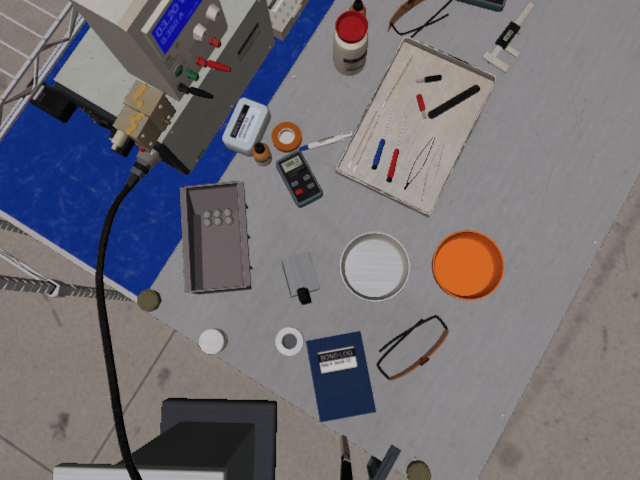

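View pics/scene0.png

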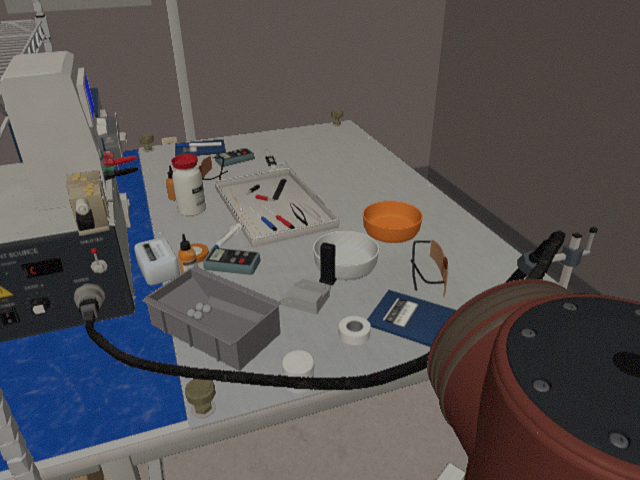

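Both views show the pan (white/aluminium) at top (375,267). Its orange look-alike is at (468,265), the tool tray at (415,125), and the grey ball tray at (216,238) with 6 balls near (217,216). The scoop is at (300,275) with its black handle at (304,296). The amber bottle is at (262,152), with an orange tape roll beside it at (287,137). I'll use the aluminium pan, the grey tray and the black-handled scoop. Next I'll measure these from depth and take one close crop.

```bash
cat > h.py <<'E'
from workcell import monitor, grab_frame, ctrl, silhouettes, place_of
import cv2,numpy as np
from scipy.spatial.transform import Rotation as R
np.set_printoptions(precision=1,suppress=True,linewidth=170)
def cloud(f,T=None):
    v,u=np.mgrid[:480,:640]; d=f["depth"]
    p=np.stack([(u-f["cx"])/f["fx"]*d,-(v-f["cy"])/f["fy"]*d,-d],-1)
    T=np.array(f["T"]) if T is None else T
    q=p@T[:3,:3].T+T[:3,3]; q[d==0]=np.nan
    return q
def rect(xy):
    (c,s,a)=cv2.minAreaRect(xy.astype(np.float32)); return np.array(c),s,a
E
python3 - <<'E'
from h import *
F={n:grab_frame(n) for n in["top","scene"]}
C={n:cloud(F[n]) for n in F}
for n in F:
    c=C[n]
    for l in ["tray","pan","scoop"]:
        for r in silhouettes(F[n],l)[:2]:
            p=c[r["mask"]]; p=p[~np.isnan(p[:,0])]
            print(n,l,round(r["score"],2),len(p),"zpct",np.percentile(p[:,2],[1,50,99]))
            if l=="tray":
                q=p[(p[:,2]>52)&(p[:,2]<70)]; print(" rim",rect(q[:,:2]))
            if l=="pan":
                q=p[(p[:,2]>35)&(p[:,2]<50)]; 
                if len(q)>20: print(" rim",cv2.minEnclosingCircle(q[:,:2].astype(np.float32)))
            if l=="scoop":
                q=p[p[:,2]>122]; print(" handle top",len(q),q.mean(0),rect(q[:,:2]))
                q=p[(p[:,2]<33)&(p[:,2]>-1)]; print(" bowl",rect(q[:,:2]))
                q=p[(p[:,2]<8)&(p[:,2]>0.5)]; print(" floor",len(q),q.mean(0))
# height map
a=np.concatenate([C[n].reshape(-1,3) for n in C]);a=a[~np.isnan(a[:,0])]
print("maxz rows x=100..850 step50, cols y=300..-550 step -50")
for x in range(100,850,50):
    print(x,[int(m.max()) if len(m:=a[(abs(a[:,0]-x)<25)&(abs(a[:,1]-y)<25)][:,2])>5 else -99 for y in range(300,-551,-50)])
im=F["top"]["image"][160:320,160:430]
cv2.imwrite("pics/c1.png",cv2.resize(im,None,fx=2.9,fy=2.9,interpolation=cv2.INTER_CUBIC)[:,:,::-1])
E
```

```text
top tray 0.66 6821 zpct [ 1.5 19.1 61.6]
 rim (array([ 576.4, -136.2]), (200.65396118164062, 122.10543823242188), 6.047743320465088)
top pan 0.81 3881 zpct [-1.3  4.1 40.8]
 rim ((526.0140991210938, -431.8395080566406), 64.7066421508789)
top pan 0.68 35 zpct [13.9 18.4 22. ]
top scoop 0.8 1337 zpct [ -2.4   2.1 129.8]
 handle top 130 [ 467.5 -305.1  127.8] (array([ 467.8, -304.9]), (23.95733642578125, 15.33527946472168), 17.65501594543457)
 bowl (array([ 512.9, -291.9]), (76.48604583740234, 58.542354583740234), 16.140993118286133)
 floor 701 [ 515.6 -290.9    2.3]
top scoop 0.42 54 zpct [10.1 16.9 21.3]
 handle top 0 [nan nan nan] (array([0., 0.]), (0.0, 0.0), 0.0)
 bowl (array([ 627.5, -131. ]), (14.389559745788574, 13.40424633026123), 7.607663631439209)
 floor 0 [nan nan nan]
scene tray 0.89 8326 zpct [ 4.6 34.7 63.3]
 rim (array([ 576. , -134.2]), (201.62948608398438, 123.8871841430664), 5.719866752624512)
scene pan 0.86 2045 zpct [ 3.4 21.1 42.7]
 rim ((531.8541259765625, -601.6629638671875), 67.85164642333984)
scene pan 0.66 2097 zpct [ 3.2 20.7 42.9]
 rim ((527.6781005859375, -
[... 1074 characters left out ...]
, 47, 64, 54, 5, 33, 132, 5, 43, 43, 35, 41]
500 [-22, -19, 195, 2, 4, 124, 45, 3, 63, 64, 64, 29, 132, 43, 44, 42, 43, 43]
550 [-21, -3, 4, 4, 4, 113, 4, 63, 64, 19, 64, 21, 28, 42, 43, 43, 43, 44]
600 [1, 2, 4, 4, 4, 106, 4, 64, 64, 25, 63, 5, 4, 5, 43, 43, 38, 43]
650 [2, 3, 3, 5, 334, 94, 223, 65, 64, 64, 65, 24, 26, 22, 5, 27, 25, 27]
700 [3, 3, 3, 5, 372, 371, 252, 254, 188, 63, 63, 26, 27, 27, 26, 27, 17, 28]
750 [2, 3, 2, 3, 372, 373, 251, 261, 282, 239, 90, 54, 24, 26, 26, 18, 16, 14]
800 [3, 4, 35, 4, 372, 373, 409, 410, 410, 384, 238, 42, 17, 25, 27, 15, 12, 12]<stdin>:16: RuntimeWarning: Mean of empty slice.
  ret = um.true_divide(
<stdin>:18: RuntimeWarning: Mean of empty slice.
```

View pics/c1.png

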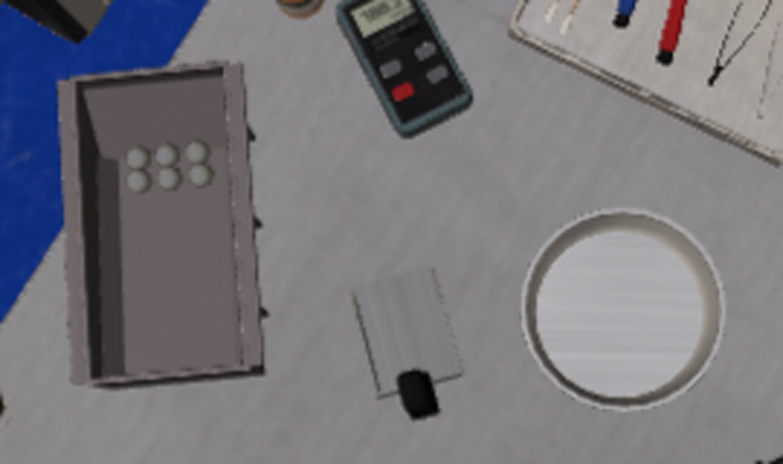

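The close crop confirms the choices: the pan is the bare metal one at crop (622,310), the scoop is at (410,340), and six balls lie in two rows of three at the foot of the ramp, around (168,167). The depth fits agree across both cameras:

| Thing | Position (mm) | Yaw |
|---|---|---|
| Tray | (576.3, -135.5) | 6° |
| Scoop | (512.5, -291) | 17° |
| Handle | (468, -304) | – |
| Pan | (526.5, -431) | – |

A cable runs near y = 0 at z up to about 200 mm, so I'll cross it high.

```bash
cat >> h.py <<'E'
M=np.diag([-1.,1,-1])
def ori(yaw,pitch=0):  # scoop yaw, pitch (+ = nose down), degrees -> tool rotation
    return R.from_euler('ZY',[yaw,pitch],degrees=True)*R.from_matrix(M)
def grip(point,local,yaw,pitch,g=(-46,0,95)):
    """TCP position that puts scoop-frame point `local` at world `point`"""
    S=R.from_euler('ZY',[yaw,pitch],degrees=True)
    return np.array(point)+S.apply(np.array(g,float)-np.array(local))
def rows(wps,grp,start=None):
    """wps: list of (pos,Rot,nrows)"""
    o=monitor.observe(); p,r=(np.array(o["ee_pos"]),R.from_rotvec(o["ee_rot"])) if start is None else start
    out=[]
    for P,Q,n in wps:
        p0,r0=p,r; dr=(r0.inv()*Q).as_rotvec()
        for i in range(1,n+1):
            a=i/n; tp=p0+(np.array(P)-p0)*a; tr=r0*R.from_rotvec(dr*a)
            t=np.round((r.inv()*tr).as_rotvec()/np.radians(45),3); s=np.round(r.inv().apply(tp-p)/50,3)
            p=p+r.apply(s*50); r=r*R.from_rotvec(t*np.radians(45))
            assert np.linalg.norm(s)*50<41.8 and np.linalg.norm(t)*45<7.2,(s,t)
            out.append([float(x)+0.0 for x in np.r_[t,s]]+[grp])
    for i in range(0,len(out),5): print(str(out[i:i+5]))
    return p,r
def st():
    o=monitor.observe(); print("t",round(o["time"],2),"p",o["ee_pos"],"q",np.round(o["qpos"],2),"F",o["force"],"w",round(o["gripper_width"],3))
    S=R.from_rotvec(o["ee_rot"])*R.from_matrix(M); print(" scoop yaw,pitch,roll",S.as_euler('ZYX',degrees=True))
    return o
E
python3 - <<'E'
from h import *
st()
rows([((400,330,320),ori(-5),8),((490,0,320),ori(8),9),((468,-304,230),ori(17),8)],1)
E
```

```text
t 1.6 p [247.9 546.4 217.6] q [ 0.9  0.1  0.1  1.6 -0.   1.4] F [ 0.2 -0.   0.4] w 1.001
 scoop yaw,pitch,roll [-24.4  -0.    0. ]
[[0.0, 0.0, -0.054, -0.57, -0.336, -0.256, 1], [0.0, 0.0, -0.054, -0.555, -0.359, -0.256, 1], [0.0, 0.0, -0.054, -0.54, -0.383, -0.256, 1], [0.0, 0.0, -0.054, -0.522, -0.405, -0.256, 1], [0.0, 0.0, -0.053, -0.505, -0.427, -0.256, 1]]
[[0.0, 0.0, -0.054, -0.487, -0.448, -0.255, 1], [0.0, 0.0, -0.054, -0.468, -0.468, -0.256, 1], [0.0, 0.0, -0.054, -0.447, -0.487, -0.256, 1], [0.0, 0.0, -0.032, -0.263, -0.713, 0.0, 1], [0.0, 0.0, -0.032, -0.245, -0.72, 0.0, 1]]
[[0.0, 0.0, -0.032, -0.227, -0.725, 0.0, 1], [0.0, 0.0, -0.032, -0.209, -0.731, 0.0, 1], [0.0, 0.0, -0.033, -0.19, -0.736, 0.0, 1], [0.0, 0.0, -0.032, -0.171, -0.741, 0.0, 1], [0.0, 0.0, -0.032, -0.153, -0.744, -0.001, 1]]
[[0.0, 0.0, -0.032, -0.134, -0.748, 0.0, 1], [0.0, 0.0, -0.032, -0.115, -0.752, 0.0, 1], [0.0, 0.0, -0.025, 0.16, -0.745, 0.225, 1], [0.0, 0.0, -0.025, 0.175, -0.742, 0.225, 1], [0.0, 0.0, -0.025, 0.19, -0.738, 0.225, 1]]
[[0.0, 0.0, -0.025, 0.204, -0.734, 0.225, 1], [0.0, 0.0, -0.025, 0.218, -0.73, 0.225, 1], [0.0, 0.0, -0.025, 0.232, -0.726, 0.225, 1], [0.0, 0.0, -0.025, 0.247, -0.721, 0.225, 1], [0.0, 0.0, -0.025, 0.261, -0.715, 0.225, 1]]
```

Call:
send_rows([
  [[0, 0, -0.05, -0.57, -0.34, -0.26, 1], [0, 0, -0.05, -0.56, -0.36, -0.26, 1], [0, 0, -0.05, -0.54, -0.38, -0.26, 1], [0, 0, -0.05, -0.52, -0.4, -0.26, 1], [0, 0, -0.05, -0.5, -0.43, -0.26, 1]],
])

```text
time: 2.02
ee_pos: [342.5, 409.3, 283.3]
ee_rot: [0.356, 3.121, 0.0]
force: [0.6, 0.5, 0.9]
gripper_width: 1.002
```

Call:
send_rows([
  [[0, 0, -0.05, -0.49, -0.45, -0.26, 1], [0, 0, -0.05, -0.47, -0.47, -0.26, 1], [0, 0, -0.05, -0.45, -0.49, -0.26, 1], [0, 0, -0.03, -0.26, -0.71, 0, 1], [0, 0, -0.03, -0.24, -0.72, 0, 1]],
])

```text
time: 2.43
ee_pos: [416.4, 253.0, 322.4]
ee_rot: [0.099, 3.139, 0.001]
force: [0.9, -0.5, -0.1]
gripper_width: 1.005
```

Call:
send_rows([
  [[0, 0, -0.03, -0.23, -0.73, 0, 1], [0, 0, -0.03, -0.21, -0.73, 0, 1], [0, 0, -0.03, -0.19, -0.74, 0, 1], [0, 0, -0.03, -0.17, -0.74, 0, 1], [0, 0, -0.03, -0.15, -0.75, 0, 1]],
])

```text
time: 2.85
ee_pos: [460.0, 67.1, 321.9]
ee_rot: [-0.086, 3.14, -0.0]
force: [1.1, 0.3, -0.1]
gripper_width: 0.998
```

Call:
send_rows([
  [[0, 0, -0.03, -0.13, -0.75, 0, 1], [0, 0, -0.03, -0.11, -0.75, 0, 1], [0, 0, -0.03, 0.16, -0.74, 0, 1], [0, 0, -0.03, 0.18, -0.74, 0.1, 1], [0, 0, -0.03, 0.19, -0.74, 0.2, 1]],
])

```text
time: 3.27
ee_pos: [464.1, -120.6, 307.5]
ee_rot: [-0.27, 3.128, -0.002]
force: [1.1, 0.5, 0.2]
gripper_width: 0.999
```

Run:
```python
from h import *
st()
rows([((468,-304,200),ori(17),6),((468,-304,95),ori(17),4)],1)
```

```text
t 3.27 p [ 464.1 -120.6  307.5] q [-0.5 -0.2 -0.1  1.7  0.  -0.7] F [1.1 0.5 0.2] w 0.999
 scoop yaw,pitch,roll [ 9.9 -0.1 -0.1]
[[0.0, 0.0, -0.026, 0.093, -0.604, 0.359, 1], [-0.001, 0.001, -0.027, 0.105, -0.602, 0.359, 1], [0.0, 0.0, -0.026, 0.117, -0.6, 0.359, 1], [0.0, 0.0, -0.027, 0.13, -0.597, 0.359, 1], [0.0, 0.001, -0.026, 0.142, -0.595, 0.358, 1]]
[[-0.001, 0.0, -0.026, 0.155, -0.591, 0.359, 1], [0.0, 0.0, 0.0, 0.0, 0.0, 0.525, 1], [0.0, 0.0, 0.0, 0.0, 0.0, 0.525, 1], [0.0, 0.0, 0.0, 0.0, -0.001, 0.525, 1], [0.0, 0.0, 0.0, 0.0, 0.0, 0.525, 1]]
```

Call:
send_rows([
  [[0, 0, -0.03, 0.09, -0.6, 0.36, 1], [0, 0, -0.03, 0.1, -0.6, 0.36, 1], [0, 0, -0.03, 0.12, -0.6, 0.36, 1], [0, 0, -0.03, 0.13, -0.6, 0.36, 1], [0, 0, -0.03, 0.14, -0.6, 0.36, 1]],
])

```text
time: 3.68
ee_pos: [468.1, -273.0, 215.9]
ee_rot: [-0.454, 3.108, -0.0]
force: [0.7, 1.0, -0.2]
gripper_width: 0.998
```

Call:
send_rows([
  [[0, 0, -0.01, 0.15, -0.59, 0.36, 1], [0, 0, 0, 0, 0, 0, 1], [0, 0, 0, 0, 0, 0, 1]],
])

```text
time: 3.93
ee_pos: [468.7, -302.4, 196.9]
ee_rot: [0.461, -3.106, -0.004]
force: [0.7, 0.8, -0.3]
gripper_width: 1.0
```

Run:
```python
from h import *
o=st()
f=grab_frame("wrist"); T=np.eye(4);T[:3,:3]=R.from_rotvec(o["ee_rot"]).as_matrix();T[:3,3]=o["ee_pos"]
c=cloud(f,T@np.array(f["mount"])); q=c.reshape(-1,3)
q=q[(q[:,2]>120)&(q[:,2]<140)&(np.hypot(q[:,0]-468,q[:,1]+304)<30)]
print(len(q),rect(q[:,:2]) if len(q)>5 else 0)
rows([((468,-304,95),ori(17),5)],1)
```

```text
t 3.93 p [ 468.7 -302.4  196.9] q [-0.8 -0.  -0.1  1.5  0.  -1.1] F [ 0.7  0.8 -0.3] w 1.0
 scoop yaw,pitch,roll [16.9  0.1  0.2]
1024 (array([ 465.7, -302.6]), (23.168872833251953, 15.809743881225586), 16.829086303710938)
[[0.0, 0.0, 0.0, 0.007, -0.007, 0.413, 1], [0.001, 0.0, -0.001, 0.008, -0.008, 0.413, 1], [0.0, 0.0, 0.0, 0.007, -0.007, 0.413, 1], [0.0, 0.0, 0.0, 0.008, -0.007, 0.413, 1], [0.001, 0.0, 0.0, 0.007, -0.007, 0.413, 1]]
```

Call:
send_rows([
  [[0, 0, 0, 0.02, -0.01, 0.41, 1], [0, 0, 0, 0.01, 0, 0.41, 1], [0, 0, 0, 0.01, 0, 0.41, 1], [0, 0, 0, 0, 0, 0.41, 1], [0, 0, 0, 0, 0, 0.38, 1]],
], grip_force=80)

```text
time: 4.4
ee_pos: [468.6, -302.0, 97.9]
ee_rot: [-0.466, 3.106, -0.002]
force: [-0.1, 0.8, -0.1]
gripper_width: 1.003
```

Call:
send_rows([
  [[0, 0, 0, 0, 0, 0, 0], [0, 0, 0, 0, 0, 0, 0], [0, 0, 0, 0, 0, 0, 0], [0, 0, 0, 0, 0, 0, 0], [0, 0, 0, 0, 0, 0, 0]],
])

```text
time: 4.82
ee_pos: [468.7, -303.4, 99.3]
ee_rot: [-0.465, 3.106, -0.003]
force: [0.1, -0.3, 0.5]
gripper_width: 0.298
```

Call:
send_rows([
  [[0, 0, 0, 0, 0, 0, 0], [0, 0, 0, 0, 0, 0, 0], [0, 0, 0, 0, 0, 0, 0]],
])

```text
time: 5.07
ee_pos: [468.5, -303.7, 99.1]
ee_rot: [-0.464, 3.106, -0.003]
force: [-0.5, -1.9, 7.3]
gripper_width: 0.164
```

Run:
```python
from h import *
st()
```

```text
t 5.07 p [ 468.5 -303.7   99.1] q [-0.8 -0.  -0.2  1.3 -0.  -1.1] F [-0.5 -1.9  7.3] w 0.164
 scoop yaw,pitch,roll [17.  -0.1 -0.1]
```

```bash
cat >> h.py <<'E'
G=(-44.5,0,99)
def tray(x,y,z):
    return np.array([576.3,-135.5,0])+R.from_euler('z',6,degrees=True).apply([x,y,z])
def nose(x,y,z,pitch,yaw=6): # nose tip at tray coords
    return grip(tray(x,y,z),(39,0,0),yaw,pitch,G),ori(yaw,pitch)
def fl(x): return 20-(x+97)*16/152
def where():
    o=st(); S=R.from_rotvec(o["ee_rot"])*R.from_matrix(M); Ti=R.from_euler('z',-6,degrees=True)
    f=lambda l: Ti.apply(o["ee_pos"]-S.apply(np.array(G)-l)-[576.3,-135.5,0])
    print(" nose in tray",f(np.array([39,0,0])),"tail",f(np.array([-37,0,0])))
E
python3 - <<'E'
from h import *
o=monitor.observe();p=o["ee_pos"]
e=rows([(p+[0,0,85],ori(17),3),((*nose(8,1,95,7),7))],0)
rows([((*nose(8,1,fl(8)+4,7),5))],0,e)
E
```

```text
[[-0.001, 0.0, 0.0, -0.001, -0.001, -0.567, 0], [-0.001, 0.001, 0.0, 0.0, -0.001, -0.566, 0], [-0.001, 0.0, 0.0, 0.0, 0.0, -0.567, 0], [-0.002, 0.022, 0.035, -0.259, 0.407, -0.055, 0], [-0.002, 0.022, 0.035, -0.247, 0.413, -0.059, 0]]
[[-0.002, 0.023, 0.035, -0.235, 0.42, -0.062, 0], [-0.002, 0.022, 0.034, -0.222, 0.427, -0.066, 0], [-0.003, 0.022, 0.035, -0.209, 0.433, -0.068, 0], [-0.002, 0.022, 0.035, -0.196, 0.438, -0.072, 0], [-0.002, 0.022, 0.035, -0.183, 0.443, -0.074, 0]]
[[0.0, 0.0, 0.0, -0.04, 0.0, 0.326, 0], [0.0, 0.0, 0.0, -0.04, 0.0, 0.326, 0], [0.0, 0.0, 0.0, -0.039, 0.0, 0.326, 0], [0.0, 0.0, 0.0, -0.04, 0.0, 0.326, 0], [0.0, 0.0, 0.0, -0.04, 0.0, 0.325, 0]]
```

Call:
send_rows([
  [[0, 0, 0, 0, 0, -0.57, 0], [0, 0, 0, 0, 0, -0.57, 0], [0, 0, 0, 0, 0, -0.57, 0], [0, 0.02, 0.03, -0.26, 0.41, -0.05, 0], [0, 0.02, 0.03, -0.25, 0.41, -0.06, 0]],
])

```text
time: 5.48
ee_pos: [481.4, -257.4, 190.7]
ee_rot: [0.382, -3.089, 0.012]
force: [0.0, -0.4, -2.6]
gripper_width: 0.165
```

Call:
send_rows([
  [[0, 0.02, 0.04, -0.24, 0.42, -0.06, 0], [0, 0.02, 0.04, -0.22, 0.43, -0.07, 0], [0, 0.02, 0.04, -0.21, 0.43, -0.07, 0], [0, 0.03, 0.04, -0.2, 0.44, -0.07, 0], [0, 0.03, 0.04, -0.18, 0.44, -0.07, 0]],
])

```text
time: 5.9
ee_pos: [513.5, -139.0, 202.2]
ee_rot: [0.136, -3.014, 0.028]
force: [1.0, -1.0, -1.4]
gripper_width: 0.167
```

Call:
send_rows([
  [[0, 0, 0, 0, 0, 0, 0], [0, 0, 0, 0, 0, 0, 0]],
])

```text
time: 6.07
ee_pos: [513.8, -139.1, 201.7]
ee_rot: [0.143, -3.014, 0.027]
force: [-0.3, -0.3, -1.3]
gripper_width: 0.164
```

Run:
```python
from h import *
where()
f=grab_frame("top"); cv2.imwrite("pics/t2.png",cv2.resize(f["image"][150:330,140:380],None,fx=3,fy=3,interpolation=cv2.INTER_CUBIC)[:,:,::-1])
f=grab_frame("scene"); m=silhouettes(f,"scoop")[0]; c=cloud(f); p=c[m["mask"]&~np.isnan(c[...,0])]
# bowl points in expected scoop frame
o=monitor.observe(); S=R.from_rotvec(o["ee_rot"])*R.from_matrix(M)
l=S.inv().apply(p-o["ee_pos"])+G
print(len(p),"local pct",np.percentile(l,[2,25,50,75,98],axis=0))
rows([((*nose(8,1,fl(8)+4,7),6))],0)
```

```text
t 6.07 p [ 513.8 -139.1  201.7] q [-0.5  0.   0.   1.6 -0.1 -0.6] F [-0.3 -0.3 -1.3] w 0.164
 scoop yaw,pitch,roll [ 5.4  7.2 -0.7]
 nose in tray [ 8.   1.  93.1] tail [-67.4   1.8 102.5]Traceback (most recent call last):
  File "<stdin>", line 4, in <module>
IndexError: list index out of range
```

View pics/t2.png

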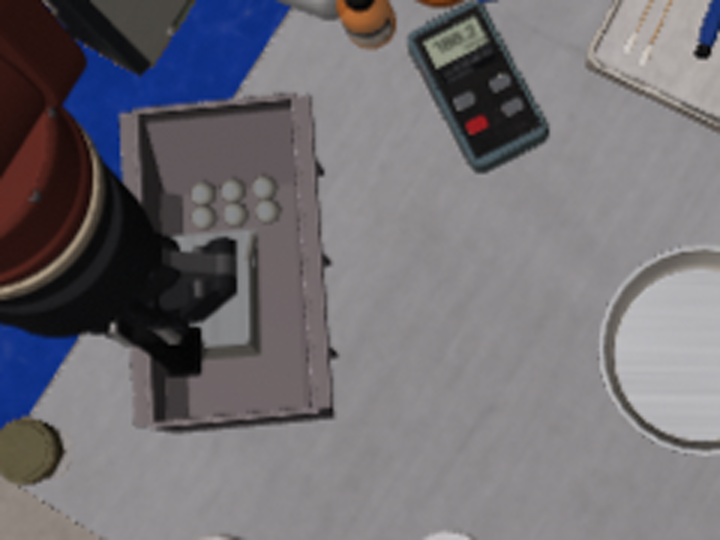

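The crop shows the scoop held above the tray, nose just short of the balls. It looks offset to the left, which could be parallax, so I'll check it in depth.

Run:
```python
from h import *
o=monitor.observe(); S=R.from_rotvec(o["ee_rot"])*R.from_matrix(M)
for n in ["top"]:
    c=cloud(grab_frame(n)).reshape(-1,3); l=S.inv().apply(c-o["ee_pos"])+G
    q=l[(l[:,2]>-6)&(l[:,2]<8)&(abs(l[:,0])<50)&(abs(l[:,1])<40)]
    print(n,len(q),np.percentile(q,[0.5,5,50,95,99.5],axis=0)); A=np.c_[q[:,:2],np.ones(len(q))]
    print("plane z=ax+by+c deg",np.degrees(np.linalg.lstsq(A,q[:,2],rcond=None)[0][:2]),np.linalg.lstsq(A,q[:,2],rcond=None)[0][2])
rows([((*nose(8,1,fl(8)+4,7),5))],0)
```

```text
top 398 [[-36.5 -30.8  -2.5]
 [-35.6 -30.4  -1.2]
 [ -6.9 -15.4   1.1]
 [ 38.7  11.4   5.8]
 [ 39.6  18.6   7.2]]
plane z=ax+by+c deg [-0.4 -2.2] 0.9262244764120038
[[-0.003, -0.001, -0.004, -0.042, 0.003, 0.318, 0], [-0.002, 0.0, -0.003, -0.043, 0.002, 0.318, 0], [-0.003, -0.001, -0.004, -0.042, 0.002, 0.318, 0], [-0.003, -0.001, -0.003, -0.042, 0.0, 0.319, 0], [-0.003, 0.0, -0.004, -0.042, 0.0, 0.318, 0]]
```

The scoop pose matches its model within about 1.5 mm, so I'm going down into the tray.

Call:
send_rows([
  [[-0.01, 0, -0.01, -0.04, 0, 0.32, 0], [0, 0, -0.01, -0.04, 0, 0.32, 0], [0, 0, 0, -0.04, 0, 0.32, 0], [0, 0, 0, -0.04, 0, 0.32, 0], [0, 0, 0, -0.04, 0, 0.29, 0]],
])

```text
time: 6.68
ee_pos: [513.0, -141.3, 121.6]
ee_rot: [0.16, -3.013, 0.014]
force: [-0.8, -0.6, -1.4]
gripper_width: 0.161
```

Call:
send_rows([
  [[0, 0, 0, 0, 0, 0, 0], [0, 0, 0, 0, 0, 0.03, 0], [0, 0, 0, 0, 0, 0.02, 0]],
])

```text
time: 6.93
ee_pos: [513.4, -141.1, 120.9]
ee_rot: [0.161, -3.014, 0.015]
force: [0.5, 0.1, -1.6]
gripper_width: 0.163
```

Run:
```python
from h import *
where()
```

```text
t 6.93 p [ 513.4 -141.1  120.9] q [-0.5  0.1 -0.1  1.5 -0.1 -0.6] F [ 0.5  0.1 -1.6] w 0.163
 scoop yaw,pitch,roll [ 6.1  7.1 -0.2]
 nose in tray [ 7.5  0.8 12.4] tail [-67.9   0.7  21.8]
```

Call:
send_rows([
  [[0, 0, 0, 0, 0, 0.03, 0], [0, 0, 0, 0, 0, 0.02, 0], [0, 0, 0, 0, 0, 0, 0]],
])

```text
time: 7.18
ee_pos: [513.2, -140.7, 118.0]
ee_rot: [0.162, -3.013, 0.014]
force: [0.6, -0.3, -1.7]
gripper_width: 0.16
```

Call:
send_rows([
  [[0, 0, 0, 0, 0, 0.02, 0], [0, 0, 0, 0, 0, 0, 0]],
])

```text
time: 7.35
ee_pos: [513.1, -140.8, 117.5]
ee_rot: [0.162, -3.014, 0.015]
force: [-0.8, -0.4, 5.2]
gripper_width: 0.168
```

Run:
```python
from h import *
where()
```

```text
t 7.35 p [ 513.1 -140.8  117.5] q [-0.5  0.1 -0.1  1.5 -0.1 -0.6] F [-0.8 -0.4  5.2] w 0.168
 scoop yaw,pitch,roll [ 6.1  7.1 -0.2]
 nose in tray [7.3 1.1 8.9] tail [-68.2   1.   18.3]
```

The nose touches the floor at z 8.9, and the predicted floor height there is 9.0. Now I'll slide it forward under the balls.

Call:
send_rows([
  [[0, 0, 0, -0.1, 0, 0, 0], [0, 0, 0, -0.1, 0, 0, 0], [0, 0, 0, -0.1, 0, -0.01, 0], [0, 0, 0, -0.1, 0, 0, 0], [0, 0, 0, -0.1, 0, 0, 0]],
])

```text
time: 7.77
ee_pos: [538.0, -138.2, 115.0]
ee_rot: [0.162, -3.013, 0.015]
force: [-4.1, -1.6, 10.2]
gripper_width: 0.164
```

Call:
send_rows([
  [[0, 0, 0, -0.1, 0, 0, 0], [0, 0, 0, -0.1, 0, -0.01, 0], [0, 0, 0, -0.08, 0, 0, 0], [0, 0, 0, -0.06, 0, 0, 0], [0, 0, 0, 0, 0, 0, 0]],
])

```text
time: 8.18
ee_pos: [555.1, -136.2, 113.0]
ee_rot: [0.162, -3.013, 0.015]
force: [-1.3, -0.7, 5.4]
gripper_width: 0.164
```

Run:
```python
from h import *
where()
f=grab_frame("top"); cv2.imwrite("pics/t3.png",cv2.resize(f["image"][150:330,140:380],None,fx=3,fy=3,interpolation=cv2.INTER_CUBIC)[:,:,::-1])
```

```text
t 8.18 p [ 555.1 -136.2  113. ] q [-0.4  0.2 -0.   1.5 -0.1 -0.5] F [-1.3 -0.7  5.4] w 0.164
 scoop yaw,pitch,roll [ 6.2  7.1 -0.2]
 nose in tray [49.4  1.3  4.4] tail [-26.    1.1  13.8]
```

View pics/t3.png

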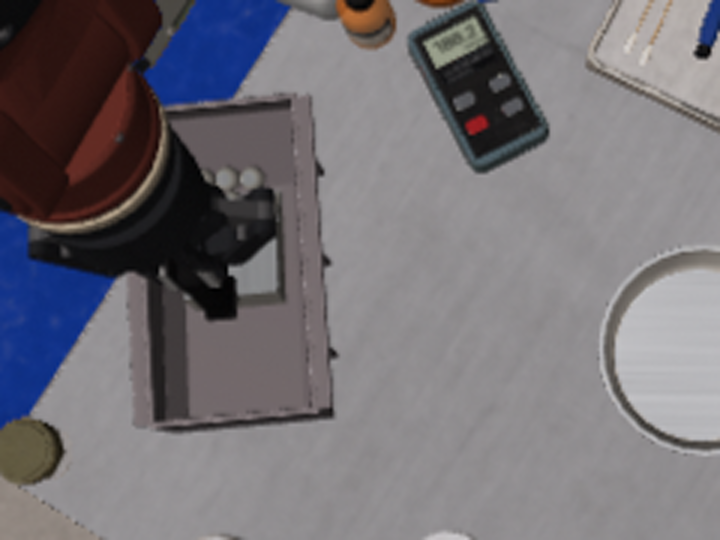

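Run:
```python
from h import *
e=rows([(*nose(54.5,1.3,4.2,7),2),(*nose(65.5,1.3,15,2),4),(*nose(78,1.3,28,-9),4)],0)
e=rows([(*nose(85,1.3,36,-15),5)],0,e)
e=rows([(*nose(70,1.3,70,-16),2),(*nose(60,1.3,115,-16),3)],0,e)
print(e[0])
```

```text
[[-0.002, -0.001, 0.002, -0.05, -0.002, -0.003, 0], [-0.003, -0.001, 0.001, -0.049, -0.002, -0.002, 0], [0.0, -0.028, 0.0, -0.007, 0.0, -0.022, 0], [0.0, -0.028, 0.0, -0.007, 0.0, -0.022, 0], [0.0, -0.028, 0.0, -0.007, 0.0, -0.022, 0]]
[[0.0, -0.028, 0.0, -0.008, 0.0, -0.022, 0], [0.0, -0.061, 0.0, 0.027, 0.0, 0.022, 0], [0.0, -0.061, 0.0, 0.027, 0.0, 0.02, 0], [0.0, -0.061, 0.0, 0.029, 0.0, 0.019, 0], [0.001, -0.061, 0.0, 0.029, 0.0, 0.018, 0]]
[[0.0, -0.027, 0.0, 0.007, 0.0, 0.01, 0], [0.0, -0.026, 0.0, 0.007, 0.0, 0.01, 0], [0.0, -0.027, 0.0, 0.007, 0.0, 0.009, 0], [0.0, -0.027, 0.0, 0.008, 0.0, 0.009, 0], [0.0, -0.026, 0.0, 0.008, 0.0, 0.01, 0]]
[[0.0, -0.011, 0.0, 0.074, 0.0, -0.353, 0], [0.0, -0.012, 0.0, 0.071, 0.0, -0.353, 0], [0.0, 0.0, 0.0, -0.019, 0.0, -0.307, 0], [0.0, 0.0, 0.0, -0.018, 0.0, -0.306, 0], [0.0, 0.0, 0.0, -0.019, 0.0, -0.307, 0]]
[ 528.9 -139.2  187.1]
```

Call:
send_rows([
  [[0, 0, 0, -0.05, 0, 0, 0], [0, 0, 0, -0.05, 0, -0.01, 0], [0, 0, 0, 0, 0, 0, 0]],
])

```text
time: 8.48
ee_pos: [559.8, -135.7, 112.8]
ee_rot: [0.162, -3.013, 0.015]
force: [-3.4, -0.6, 4.5]
gripper_width: 0.167
```

Call:
send_rows([
  [[0, -0.03, 0, -0.01, 0, -0.02, 0], [0, -0.03, 0, -0.01, 0, -0.02, 0], [0, -0.03, 0, -0.01, 0, -0.02, 0], [0, -0.02, 0, 0, 0, -0.03, 0]],
])

```text
time: 8.82
ee_pos: [560.4, -135.0, 115.7]
ee_rot: [0.167, -3.098, 0.006]
force: [-0.7, -0.0, -1.4]
gripper_width: 0.165
```

Run:
```python
from h import *
where()
f=grab_frame("scene"); cv2.imwrite("pics/s4.png",cv2.resize(f["image"][200:380,120:340],None,fx=3,fy=3,interpolation=cv2.INTER_CUBIC)[:,:,::-1])
e=rows([(*nose(78,1.3,28,-9),5)],0)
```

```text
t 8.82 p [ 560.4 -135.   115.7] q [-0.5  0.1 -0.1  1.4 -0.  -0.6] F [-0.7 -0.  -1.4] w 0.165
 scoop yaw,pitch,roll [ 6.2  2.3 -0.1]
 nose in tray [63.8  2.3 13.5] tail [-12.2   2.1  16.5]
[[0.0, -0.049, 0.001, 0.018, -0.003, 0.015, 0], [-0.001, -0.05, 0.001, 0.019, -0.003, 0.015, 0], [0.0, -0.049, 0.0, 0.02, -0.003, 0.014, 0], [-0.001, -0.05, 0.001, 0.02, -0.003, 0.013, 0], [0.0, -0.049, 0.001, 0.02, -0.003, 0.013, 0]]
```

View pics/s4.png

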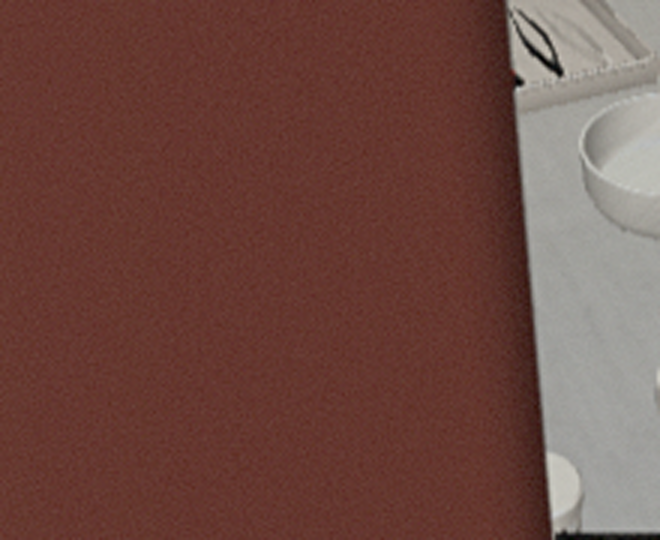

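The arm blocks the scene camera here, so I'll use the wrist camera once the nose is tilted up.

Call:
send_rows([
  [[0, -0.05, 0, 0.02, 0, 0.02, 0], [0, -0.05, 0, 0.02, 0, 0.01, 0], [0, -0.05, 0, 0.02, 0, 0.02, 0], [0, -0.05, 0, 0.02, 0, 0.01, 0], [0, -0.05, 0, 0.02, 0, 0.01, 0]],
])

```text
time: 9.28
ee_pos: [556.0, -135.6, 112.3]
ee_rot: [-0.161, 2.979, 0.01]
force: [0.4, 0.4, -1.4]
gripper_width: 0.171
```

Call:
send_rows([
  [[0, -0.03, 0, 0.01, 0, 0.01, 0], [0, -0.03, 0, 0.01, 0, 0.01, 0], [0, -0.03, 0, 0.01, 0, 0.01, 0], [0, -0.03, 0, 0.01, 0, 0.01, 0], [0, -0.02, 0, 0, 0, 0.01, 0]],
])

```text
time: 9.7
ee_pos: [554.8, -135.8, 109.7]
ee_rot: [-0.155, 2.869, 0.018]
force: [-0.0, 0.7, -3.1]
gripper_width: 0.166
```

Run:
```python
from h import *
where()
f=grab_frame("wrist"); cv2.imwrite("pics/w5.png",f["image"][:,:,::-1])
e=rows([(*nose(72,1.3,70,-17),3),(*nose(60,1.3,115,-17),2)],0)
```

```text
t 9.7 p [ 554.8 -135.8  109.7] q [-0.6 -0.3 -0.5  1.1  0.2 -0.7] F [-0.   0.7 -3.1] w 0.166
 scoop yaw,pitch,roll [  6.2 -15.4  -0.1]
 nose in tray [85.3  2.1 36.4] tail [12.   1.9 16.2]
[[0.0, -0.012, 0.001, 0.043, -0.005, -0.225, 0], [-0.001, -0.011, 0.002, 0.042, -0.005, -0.224, 0], [0.0, -0.012, 0.001, 0.039, -0.005, -0.226, 0], [0.0, 0.0, 0.0, -0.017, 0.0, -0.465, 0], [0.0, 0.0, 0.0, -0.017, 0.0, -0.466, 0]]
```

View pics/w5.png

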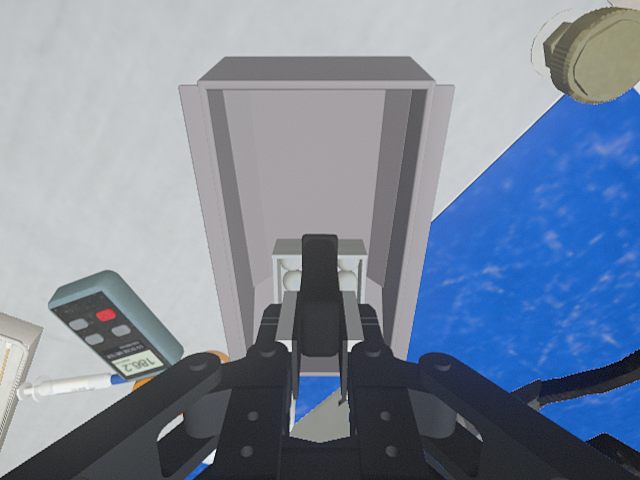

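The wrist view shows balls against the scoop's back wall at (291,278) and (350,275), with the handle hiding the middle. The empty floor of the tray is visible above them. Lifting.

Call:
send_rows([
  [[0, 0, 0, 0.04, 0, -0.14, 0], [0, -0.02, 0, 0.04, 0, -0.22, 0], [0, -0.02, 0, 0.04, 0, -0.3, 0], [0, 0, 0, -0.02, 0, -0.4, 0], [0, 0, 0, -0.02, 0, -0.3, 0]],
])

```text
time: 10.17
ee_pos: [531.5, -138.4, 176.0]
ee_rot: [-0.153, 2.838, 0.019]
force: [0.2, -0.1, -2.2]
gripper_width: 0.164
```

Call:
send_rows([
  [[0, 0, 0, 0, 0, -0.24, 0], [0, 0, 0, 0, 0, -0.1, 0], [0, 0, 0, 0, 0, 0, 0]],
])

```text
time: 10.42
ee_pos: [527.3, -139.3, 192.0]
ee_rot: [-0.153, 2.837, 0.018]
force: [0.8, -0.9, -2.3]
gripper_width: 0.166
```

Run:
```python
from h import *
where()
f=grab_frame("wrist"); t=grab_frame("top")
a=cv2.resize(f["image"][180:360,220:420],(400,360)); b=cv2.resize(t["image"][150:310,150:330],(400,356)); b=np.vstack([b,np.zeros((4,400,3),np.uint8)])
cv2.imwrite("pics/w6.png",np.hstack([a,b])[:,:,::-1])
```

```text
t 10.42 p [ 527.3 -139.3  192. ] q [-0.6 -0.4 -0.5  1.3  0.2 -0.7] F [ 0.8 -0.9 -2.3] w 0.166
 scoop yaw,pitch,roll [  6.2 -17.2  -0.2]
 nose in tray [ 60.    1.4 122.1] tail [-12.6   1.1  99.6]
```

View pics/w6.png

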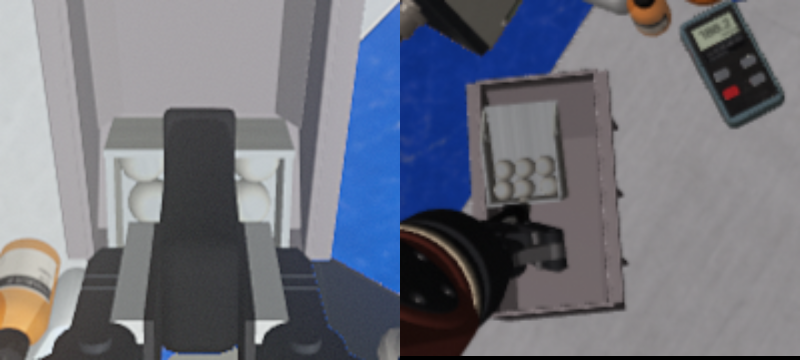

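All six balls are in the scoop: the top view shows two rows of three against the back wall, and the tray below is empty. Next I carry them to the pan.

```bash
cat >> h.py <<'E'
def pn(d,z,pitch,yaw=-14,side=0): # nose at pan centre + d along scoop heading
    P=np.array([526.5,-431,z])+R.from_euler('z',yaw,degrees=True).apply([d,side,0])
    return grip(P,(39,0,0),yaw,pitch,G),ori(yaw,pitch)
E
python3 - <<'E'
from h import *
o=monitor.observe();p=o["ee_pos"];r=R.from_rotvec(o["ee_rot"])
P,Q=pn(-20,95,-17); d=(r.inv()*Q).as_rotvec()
at=lambda a:(p+(P-p)*a,r*R.from_rotvec(d*a))
print(p,P)
rows([(*at(.02),1),(*at(.06),1),(*at(.12),1),(*at(.88),9),(*at(.94),1),(*at(.98),1),(*at(1),1)],0)
E
```

```text
[ 526.8 -138.8  189.8] [ 401.5 -399.8  165.3]
[[0.003, 0.0, 0.009, 0.061, -0.098, -0.008, 0], [0.005, 0.0, 0.017, 0.121, -0.198, -0.017, 0], [0.007, 0.0, 0.025, 0.178, -0.299, -0.023, 0], [0.011, 0.0, 0.036, 0.242, -0.426, -0.03, 0], [0.011, 0.001, 0.037, 0.23, -0.433, -0.027, 0]]
[[0.011, 0.0, 0.036, 0.217, -0.44, -0.023, 0], [0.011, 0.0, 0.036, 0.204, -0.445, -0.019, 0], [0.011, 0.0, 0.036, 0.192, -0.452, -0.015, 0], [0.011, 0.001, 0.037, 0.179, -0.457, -0.011, 0], [0.011, 0.0, 0.036, 0.166, -0.462, -0.007, 0]]
[[0.011, 0.0, 0.036, 0.153, -0.466, -0.003, 0], [0.011, 0.0, 0.037, 0.139, -0.471, 0.001, 0], [0.007, 0.001, 0.025, 0.089, -0.337, 0.003, 0], [0.005, 0.0, 0.018, 0.055, -0.226, 0.004, 0], [0.003, 0.0, 0.008, 0.026, -0.113, 0.002, 0]]
```

Call:
send_rows([
  [[0, 0, 0.01, 0.06, -0.1, -0.01, 0], [0, 0, 0.02, 0.12, -0.2, -0.02, 0], [0.01, 0, 0.03, 0.18, -0.3, -0.02, 0], [0.01, 0, 0.04, 0.24, -0.42, -0.03, 0], [0.01, 0, 0.04, 0.23, -0.43, -0.03, 0]],
])

```text
time: 10.93
ee_pos: [489.6, -214.2, 181.9]
ee_rot: [0.009, 2.844, 0.011]
force: [-0.6, -0.2, -1.7]
gripper_width: 0.167
```

Call:
send_rows([
  [[0.01, 0, 0.04, 0.22, -0.44, -0.02, 0], [0.01, 0, 0.04, 0.2, -0.45, -0.02, 0], [0.01, 0, 0.04, 0.19, -0.45, -0.02, 0], [0.01, 0, 0.04, 0.18, -0.46, -0.01, 0], [0.01, 0, 0.03, 0.17, -0.46, -0.01, 0]],
])

```text
time: 11.35
ee_pos: [434.5, -324.2, 170.4]
ee_rot: [0.232, 2.836, -0.013]
force: [-0.5, -1.2, -2.2]
gripper_width: 0.164
```

Call:
send_rows([
  [[0.01, 0, 0.03, 0.15, -0.47, 0, 0], [0.01, 0, 0.03, 0.14, -0.47, 0, 0], [0.01, 0, 0.02, 0.09, -0.34, 0, 0], [0.01, 0, 0.02, 0.05, -0.23, 0, 0], [0, 0, 0.01, 0.03, -0.11, 0, 0]],
])

```text
time: 11.77
ee_pos: [397.7, -399.4, 162.9]
ee_rot: [0.361, 2.825, -0.039]
force: [0.3, 0.0, -2.3]
gripper_width: 0.169
```

Call:
send_rows([
  [[0, 0, 0, 0, 0, 0, 0], [0, 0, 0, 0, 0, 0, 0]],
])

```text
time: 11.93
ee_pos: [398.8, -398.0, 163.7]
ee_rot: [0.357, 2.824, -0.039]
force: [0.4, 0.4, -2.4]
gripper_width: 0.168
```

Run:
```python
from h import *
where(); print(pn(-20,95,-17)[0])
t=grab_frame("top"); cv2.imwrite("pics/t7.png",cv2.resize(t["image"][170:330,160:430],None,fx=2.5,fy=2.5)[:,:,::-1])
e=rows([(*pn(-20,42,-12),5)],0)
e=rows([(*pn(-20,40,12),12),(*pn(-20,28,25),6)],0,e)
e=rows([(*pn(-18,26,38),5)],0,e)
```

```text
t 11.93 p [ 398.8 -398.   163.7] q [-1.2 -0.3 -0.4  1.3  0.2 -0.9] F [ 0.4  0.4 -2.4] w 0.168
 scoop yaw,pitch,roll [-14.5 -16.9   0.6]
 nose in tray [-101.7 -279.6   93.3] tail [-169.8 -254.1   71.1]
[ 401.5 -399.8  165.3]
[[0.002, 0.022, -0.002, 0.013, -0.007, 0.173, 0], [0.002, 0.022, -0.002, 0.01, -0.006, 0.174, 0], [0.002, 0.022, -0.002, 0.007, -0.007, 0.173, 0], [0.002, 0.022, -0.001, 0.004, -0.005, 0.174, 0], [0.002, 0.022, -0.002, 0.002, -0.006, 0.173, 0]]
[[0.0, 0.044, 0.0, -0.078, 0.0, -0.039, 0], [0.0, 0.045, 0.0, -0.078, 0.0, -0.042, 0], [0.0, 0.044, 0.0, -0.075, 0.0, -0.044, 0], [0.0, 0.045, 0.0, -0.074, 0.0, -0.047, 0], [0.0, 0.044, 0.0, -0.072, 0.0, -0.05, 0]]
[[0.0, 0.045, 0.0, -0.071, 0.0, -0.052, 0], [0.0, 0.044, 0.0, -0.069, 0.0, -0.054, 0], [0.0, 0.045, 0.0, -0.066, 0.0, -0.057, 0], [0.0, 0.044, 0.0, -0.065, 0.0, -0.059, 0], [0.0, 0.045, 0.0, -0.063, 0.0, -0.062, 0]]
[[0.0, 0.044, 0.0, -0.06, 0.0, -0.063, 0], [0.0, 0.044, 0.0, -0.058, 0.0, -0.066, 0], [0.0, 0.048, 0.0, -0.09, 0.0, -0.015, 0], [0.0, 0.048, 0.0, -0.089, 0.0, -0.018, 0], [0.0, 0.049, 0.0, -0.088, 0.0, -0.022, 0]]
[[0.0, 0.048, 0.0, -0.087, 0.0, -0.025, 0], [0.0, 0.048, 0.0, -0.087, 0.0, -0.028, 0], [0.0, 0.048, 0.0, -0.085, 0.0, -0.032, 0]]
[[0.0, 0.058, 0.0, -0.108, 0.0, -0.061, 0], [0.0, 0.058, 0.0, -0.106, 0.0, -0.066, 0], [0.0, 0.058, 0.0, -0.102, 0.0, -0.071, 0], [0.0, 0.057, 0.0, -0.099, 0.0, -0.075, 0], [0.0, 0.058, 0.0, -0.096, 0.0, -0.08, 0]]
```

View pics/t7.png

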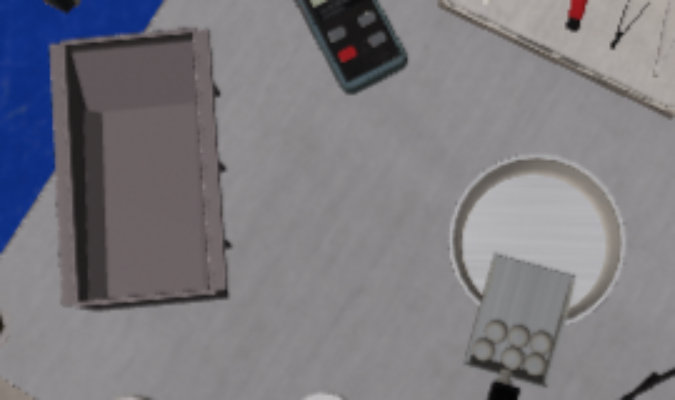

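All six balls are still aboard, and the nose at (533,265) is over the pan. The computed path would bring the low tail near the rim, so I'll tilt first and lower afterwards.

Run:
```python
from h import *
e=rows([(*pn(-20,64,-3),5)],0)
e=rows([(*pn(-20,48,9),6),(*pn(-20,40,13),4)],0,e)
e=rows([(*pn(-20,28,28),5)],0,e)
```

```text
[[0.002, 0.062, -0.002, -0.082, -0.005, 0.048, 0], [0.002, 0.062, -0.001, -0.085, -0.005, 0.043, 0], [0.002, 0.062, -0.002, -0.087, -0.005, 0.039, 0], [0.003, 0.062, -0.002, -0.088, -0.006, 0.035, 0], [0.002, 0.062, -0.001, -0.09, -0.005, 0.031, 0]]
[[0.0, 0.044, 0.0, -0.072, 0.0, 0.003, 0], [0.0, 0.045, 0.0, -0.072, 0.0, 0.0, 0], [0.0, 0.044, 0.0, -0.072, 0.0, -0.003, 0], [0.0, 0.045, 0.0, -0.072, 0.0, -0.005, 0], [0.0, 0.044, 0.0, -0.071, 0.0, -0.007, 0]]
[[0.0, 0.045, 0.0, -0.072, 0.0, -0.01, 0], [0.0, 0.022, 0.0, -0.042, 0.0, 0.012, 0], [0.0, 0.022, 0.0, -0.042, 0.0, 0.01, 0], [0.0, 0.022, 0.0, -0.042, 0.0, 0.011, 0], [0.0, 0.023, 0.0, -0.042, 0.0, 0.009, 0]]
[[0.0, 0.067, 0.0, -0.125, 0.0, -0.026, 0], [0.0, 0.066, 0.0, -0.123, 0.0, -0.033, 0], [0.0, 0.067, 0.0, -0.121, 0.0, -0.039, 0], [0.0, 0.066, 0.0, -0.119, 0.0, -0.045, 0], [0.0, 0.067, 0.0, -0.117, 0.0, -0.052, 0]]
```

Call:
send_rows([
  [[0, 0.06, 0, -0.08, 0, 0.05, 0], [0, 0.06, 0, -0.08, 0, 0.04, 0], [0, 0.06, 0, -0.09, -0.01, 0.04, 0], [0.01, 0.06, 0, -0.09, -0.01, 0.03, 0], [0, 0.06, 0, -0.09, -0.01, 0.03, 0]],
])

```text
time: 12.4
ee_pos: [421.7, -404.9, 159.4]
ee_rot: [0.384, 3.059, -0.011]
force: [0.0, 0.5, -1.8]
gripper_width: 0.164
```

Call:
send_rows([
  [[0, 0.05, 0, -0.07, 0, 0, 0], [0, 0.04, 0, -0.07, 0, 0, 0], [0, 0.05, 0, -0.07, 0, 0, 0], [0, 0.04, 0, -0.07, 0, 0, 0], [0, 0.05, 0, -0.07, 0, -0.01, 0]],
])

```text
time: 12.82
ee_pos: [438.6, -409.2, 159.5]
ee_rot: [-0.376, -2.998, -0.024]
force: [0.3, 0.2, -2.5]
gripper_width: 0.164
```

Call:
send_rows([
  [[0, 0.04, 0, -0.07, 0, -0.01, 0], [0, 0.02, 0, -0.04, 0, 0.01, 0], [0, 0.02, 0, -0.04, 0, 0.01, 0], [0, 0.02, 0, -0.04, 0, 0.01, 0], [0, 0.02, 0, -0.04, 0, 0.01, 0]],
])

```text
time: 13.23
ee_pos: [449.4, -411.9, 156.1]
ee_rot: [-0.364, -2.906, -0.041]
force: [-0.5, -0.4, -2.1]
gripper_width: 0.162
```

Call:
send_rows([
  [[0, 0.07, 0, -0.12, 0, -0.02, 0], [0, 0.07, 0, -0.12, 0, -0.03, 0], [0, 0.07, 0, -0.12, 0, -0.04, 0], [0, 0.07, 0, -0.12, 0, -0.04, 0], [0, 0.07, 0, -0.12, 0, -0.05, 0]],
])

```text
time: 13.65
ee_pos: [479.2, -419.5, 155.3]
ee_rot: [-0.331, -2.642, -0.083]
force: [1.9, -0.8, -0.9]
gripper_width: 0.167
```

Run:
```python
from h import *
st()
t=grab_frame("top"); cv2.imwrite("pics/t8.png",cv2.resize(t["image"][190:350,260:460],None,fx=3,fy=3)[:,:,::-1])
e=rows([(*pn(-25,45,5),4),(*pn(-25,80,0),3)],0)
```

```text
t 13.65 p [ 479.2 -419.5  155.3] q [-0.8  0.9  0.9  2.  -0.2 -0.5] F [ 1.9 -0.8 -0.9] w 0.167
 scoop yaw,pitch,roll [-14.3  27.6   0.1]
[[0.002, -0.128, -0.001, 0.231, -0.002, 0.113, 0], [0.002, -0.129, -0.001, 0.24, -0.002, 0.089, 0], [0.002, -0.128, -0.001, 0.249, -0.002, 0.064, 0], [0.002, -0.128, -0.001, 0.254, -0.001, 0.039, 0], [0.0, -0.037, 0.0, 0.076, 0.0, -0.181, 0]]
[[0.0, -0.037, 0.0, 0.07, 0.0, -0.184, 0], [0.0, -0.037, 0.0, 0.065, 0.0, -0.186, 0]]
```

View pics/t8.png

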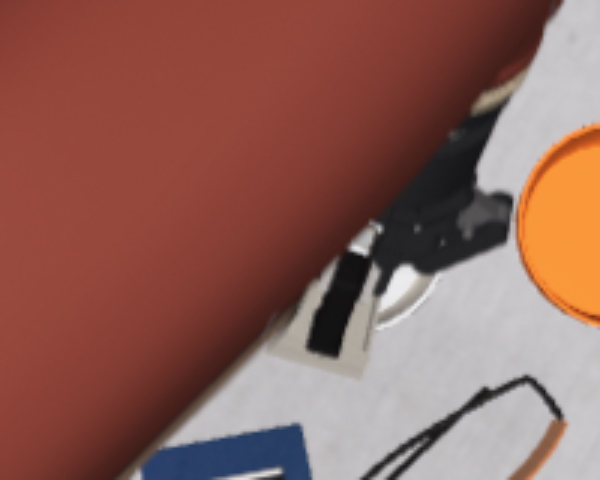

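The arm hides the pan here. The vertical force fell from about -2.3 to -0.9 N, which fits the balls having left the scoop. I'll wait, then rise and level.

Run:
```python
from h import *
e=rows([(*pn(-22,60,27),2),(*pn(-30,85,0),5)],0); print(e[0])
e=rows([((468,-304,180),ori(10),5)],0,e)
```

```text
[[0.004, -0.012, -0.001, 0.203, 0.0, -0.312, 0], [0.005, -0.012, -0.002, 0.2, -0.002, -0.313, 0], [0.0, -0.12, 0.0, 0.217, 0.0, 0.12, 0], [0.0, -0.12, 0.0, 0.228, 0.0, 0.099, 0], [0.0, -0.12, 0.0, 0.236, 0.0, 0.078, 0]]
[[0.0, -0.12, 0.0, 0.242, 0.001, 0.055, 0], [0.0, -0.12, 0.0, 0.246, 0.0, 0.031, 0]]
[ 416.4 -403.5  184. ]
[[0.0, 0.0, -0.107, -0.104, 0.436, 0.016, 0], [0.0, 0.0, -0.106, -0.141, 0.426, 0.016, 0], [0.0, 0.0, -0.107, -0.175, 0.413, 0.016, 0], [0.0, 0.0, -0.106, -0.21, 0.396, 0.016, 0], [0.0, 0.0, -0.107, -0.241, 0.378, 0.016, 0]]
```

Call:
send_rows([
  [[0, 0, 0, 0, 0, 0, 0], [0, 0, 0, 0, 0, 0, 0], [0, 0, 0, 0, 0, 0, 0], [0, 0, 0, 0, 0, 0, 0]],
])

```text
time: 14.03
ee_pos: [477.9, -420.7, 157.8]
ee_rot: [-0.335, -2.646, -0.081]
force: [-0.7, 0.4, -0.5]
gripper_width: 0.162
```

Call:
send_rows([
  [[0, 0, 0, 0.2, 0, -0.31, 0], [0, 0, 0, 0.2, 0, -0.31, 0], [0, -0.13, 0, 0.22, 0, 0.12, 0], [0, -0.12, 0, 0.23, 0, 0.1, 0], [0, -0.12, 0, 0.24, 0, 0.08, 0]],
])

```text
time: 14.45
ee_pos: [456.0, -417.5, 196.2]
ee_rot: [-0.357, -2.811, -0.059]
force: [-0.0, -0.1, -0.0]
gripper_width: 0.165
```

Call:
send_rows([
  [[0, -0.12, 0, 0.24, 0, 0.05, 0], [0, -0.12, 0, 0.24, 0, 0.03, 0], [0, 0, 0, 0, 0, 0, 0], [0, 0, 0, 0, 0, 0, 0]],
])

```text
time: 14.78
ee_pos: [435.4, -411.7, 200.6]
ee_rot: [-0.38, -2.956, -0.035]
force: [-0.1, -0.7, -1.5]
gripper_width: 0.164
```

Run:
```python
from h import *
st()
t=grab_frame("top"); cv2.imwrite("pics/t9.png",cv2.resize(t["image"][170:350,160:460],None,fx=2.6,fy=2.6)[:,:,::-1])
p=monitor.observe()["ee_pos"]
e=rows([(p+[0,120,0],ori(2),5),((468,-304,180),ori(17),2)],0)
e=rows([((468,-304,104),ori(17),5)],0,e)
```

```text
t 14.78 p [ 435.4 -411.7  200.6] q [-0.9  0.3  0.3  1.7 -0.1 -0.7] F [-0.1 -0.7 -1.5] w 0.164
 scoop yaw,pitch,roll [-14.6   9.3   0.2]Traceback (most recent call last):
  File "<stdin>", line 5, in <module>
  File "h.py", line 30, in rows
    assert np.linalg.norm(s)*50<41.8 and np.linalg.norm(t)*45<7.2,(s,t)
           ^^^^^^^^^^^^^^^^^^^^^^^^^^^^^^^^^^^^^^^^^^^^^^^^^^^^^^
AssertionError: (array([-0.3, -0.1,  0.2]), array([-0. ,  0. , -0.2]))
```

View pics/t9.png

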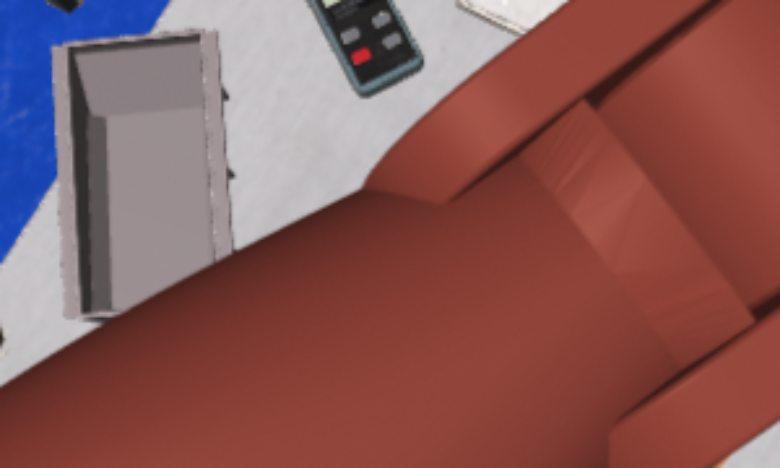

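The arm still covers the pan. I'll move to the parking spot and check the pan there by numbers.

Run:
```python
from h import *
e=rows([((460,-330,190),ori(8,0),4),((468,-304,170),ori(17),2)],0)
e=rows([((468,-304,104),ori(17),4)],0,e)
```

```text
[[0.011, -0.051, -0.125, -0.017, 0.43, 0.051, 0], [0.011, -0.051, -0.126, -0.057, 0.426, 0.05, 0], [0.011, -0.051, -0.125, -0.097, 0.419, 0.048, 0], [0.011, -0.05, -0.125, -0.136, 0.408, 0.05, 0], [0.0, 0.0, -0.1, -0.115, 0.247, 0.2, 0]]
[[0.0, -0.001, -0.1, -0.135, 0.236, 0.2, 0]]
[[0.0, 0.0, 0.0, 0.0, 0.0, 0.33, 0], [0.0, 0.0, 0.0, 0.0, 0.0, 0.33, 0], [0.0, 0.0, 0.0, 0.0, 0.0, 0.33, 0], [0.0, 0.0, 0.0, 0.001, 0.0, 0.33, 0]]
```

Call:
send_rows([
  [[0.01, -0.05, -0.12, -0.02, 0.43, 0.05, 0], [0.01, -0.05, -0.12, -0.06, 0.43, 0.05, 0], [0.01, -0.05, -0.12, -0.1, 0.42, 0.05, 0], [0.01, -0.05, -0.12, -0.14, 0.41, 0.05, 0], [0, 0, -0.1, -0.12, 0.25, 0.2, 0]],
])

```text
time: 15.25
ee_pos: [468.0, -316.4, 180.6]
ee_rot: [-0.326, 3.124, 0.002]
force: [-0.6, 0.3, -0.3]
gripper_width: 0.164
```

Call:
send_rows([
  [[0, 0, -0.1, -0.14, 0.24, 0.2, 0], [0, 0, 0, 0, 0, 0, 0], [0, 0, 0, 0, 0, 0, 0]],
])

```text
time: 15.5
ee_pos: [471.4, -303.7, 168.3]
ee_rot: [0.439, -3.107, -0.008]
force: [0.7, -0.1, -1.2]
gripper_width: 0.165
```

Run:
```python
from h import *
o=st(); S=R.from_rotvec(o["ee_rot"])*R.from_matrix(M)
t=grab_frame("top"); c=cloud(t); k=c.reshape(-1,3)
q=k[np.hypot(k[:,0]-526.5,k[:,1]+431)<54]; print("pan z>12:",(q[:,2]>12).sum(),"of",len(q), "max",np.nanmax(q[:,2]))
for r in place_of(t,"ball_0"): print(np.array(r["location"]),round(r["score"],2),"dpan",np.linalg.norm(np.array(r["location"])-[526.5,-431,12]).round(1))
l=S.inv().apply(k-o["ee_pos"])+G; q=l[(abs(l[:,0]-2)<36)&(abs(l[:,1])<24)&(l[:,2]>-5)&(l[:,2]<30)]
print("scoop hollow pts",len(q),"z>8:",(q[:,2]>8).sum(),q[q[:,2]>8].mean(0) if (q[:,2]>8).any() else "")
e=rows([((468,-304,104),ori(17),5)],0)
```

```text
t 15.5 p [ 471.4 -303.7  168.3] q [-0.8 -0.  -0.1  1.5 -0.  -1.1] F [ 0.7 -0.1 -1.2] w 0.165
 scoop yaw,pitch,roll [16.1  0.2  0.3]
pan z>12: 266 of 2106 max 21.85098751458554
[ 556.9 -454.1   13.5] 0.64 dpan 38.2
[ 518.6 -463.4   15.3] 0.57 dpan 33.5
[ 519.4 -432.    15.4] 0.44 dpan 7.9
[ 550.3 -434.2   10.4] 0.37 dpan 24.1
[ 527.9 -447.9   14.1] 0.36 dpan 17.1
scoop hollow pts 0 z>8: 0 
[[0.001, -0.001, -0.005, 0.011, 0.005, 0.259, 0], [0.001, 0.0, -0.004, 0.011, 0.006, 0.259, 0], [0.001, -0.001, -0.005, 0.011, 0.005, 0.26, 0], [0.002, -0.001, -0.004, 0.012, 0.006, 0.259, 0], [0.001, -0.001, -0.005, 0.011, 0.006, 0.259, 0]]
```

Call:
send_rows([
  [[0, 0, 0, 0.01, 0, 0.26, 0], [0, 0, 0, 0.01, 0, 0.26, 0], [0, 0, 0, 0.01, 0, 0.26, 0], [0, 0, 0, 0, 0, 0.26, 0], [0, 0, 0, 0, 0, 0.24, 0]],
])

```text
time: 16.02
ee_pos: [468.2, -303.4, 101.6]
ee_rot: [0.438, -3.106, -0.01]
force: [0.0, 0.3, -1.4]
gripper_width: 0.168
```

Call:
send_rows([
  [[0, 0, 0, 0, 0, 0, 0], [0, 0, 0, 0, 0, 0.03, 0], [0, 0, 0, 0, 0, 0, 0]],
])

```text
time: 16.27
ee_pos: [468.9, -303.7, 102.4]
ee_rot: [0.439, -3.107, -0.008]
force: [0.4, -0.4, -1.7]
gripper_width: 0.16
```

Run:
```python
from h import *
o=st(); f=grab_frame("wrist"); T=np.eye(4);T[:3,:3]=R.from_rotvec(o["ee_rot"]).as_matrix();T[:3,3]=o["ee_pos"]
k=cloud(f,T@np.array(f["mount"])).reshape(-1,3); S=R.from_rotvec(o["ee_rot"])*R.from_matrix(M)
l=S.inv().apply(k-o["ee_pos"])+G; q=l[(abs(l[:,0]-2)<35)&(abs(l[:,1])<25)&(l[:,2]>-8)&(l[:,2]<22)]
print(len(q),"hollow z pct",np.percentile(q[:,2],[1,50,99]) if len(q) else "")
```

```text
t 16.27 p [ 468.9 -303.7  102.4] q [-0.8 -0.  -0.2  1.4  0.  -1.1] F [ 0.4 -0.4 -1.7] w 0.16
 scoop yaw,pitch,roll [16.1  0.2  0.3]
1125 hollow z pct [1.5 2.9 4.4]
```

The wrist depth shows the hollow is empty. Lowering to contact.

Call:
send_rows([
  [[0, 0, 0, 0, 0, 0.02, 0], [0, 0, 0, 0, 0, 0.02, 0], [0, 0, 0, 0, 0, 0, 0]],
])

```text
time: 16.57
ee_pos: [469.0, -303.8, 100.5]
ee_rot: [0.439, -3.107, -0.008]
force: [-0.7, -0.4, -1.5]
gripper_width: 0.163
```

Call:
send_rows([
  [[0, 0, 0, 0, 0, 0.02, 0], [0, 0, 0, 0, 0, 0, 0]],
])

```text
time: 16.73
ee_pos: [468.9, -303.8, 99.5]
ee_rot: [0.439, -3.107, -0.008]
force: [0.0, 0.0, -0.4]
gripper_width: 0.165
```

Call:
send_rows([
  [[0, 0, 0, 0, 0, 0.01, 0], [0, 0, 0, 0, 0, 0, 0.4], [0, 0, 0, 0, 0, 0, 0.7], [0, 0, 0, 0, 0, 0, 1], [0, 0, 0, 0, 0, 0, 1]],
])

```text
time: 17.15
ee_pos: [468.9, -303.7, 98.8]
ee_rot: [0.439, -3.107, -0.008]
force: [-0.2, 0.4, 0.4]
gripper_width: 0.722
```

Call:
send_rows([
  [[0, 0, 0, 0, 0, 0, 1], [0, 0, 0, 0, 0, 0, 1], [0, 0, 0, 0, 0, 0, 1], [0, 0, 0, 0, 0, 0, 1]],
])

```text
time: 17.48
ee_pos: [468.8, -303.7, 98.9]
ee_rot: [0.439, -3.107, -0.008]
force: [-0.2, -0.4, 0.7]
gripper_width: 0.994
```

Call:
send_rows([
  [[0, 0, 0, 0, 0, -0.2, 1], [0, 0, 0, 0, 0, -0.6, 1], [0, 0, 0, 0, 0, -0.8, 1], [0, 0, 0, 0, 0, -0.8, 1], [0, 0, 0, 0.4, 0.4, -0.4, 1]],
])

```text
time: 17.9
ee_pos: [447.2, -293.0, 243.7]
ee_rot: [0.44, -3.11, -0.001]
force: [1.0, -0.4, 0.6]
gripper_width: 1.003
```

Call:
send_rows([
  [[0, 0, 0, 0.3, 0.7, -0.2, 1], [0, 0, 0, 0.1, 0.7, 0, 1], [0, 0, 0, 0, 0.7, 0, 1], [0, 0, 0, 0, 0.6, 0, 1], [0, 0, 0, 0, 0, 0, 1]],
])

```text
time: 18.32
ee_pos: [387.1, -162.9, 251.7]
ee_rot: [0.443, -3.108, -0.007]
force: [-0.5, -0.2, 0.4]
gripper_width: 1.003
```

Run:
```python
from h import *
st()
t=grab_frame("top"); k=cloud(t)
def z(m): return k[m]
m=(np.hypot(k[...,0]-526.5,k[...,1]+431)<56)&(k[...,2]>11)&(k[...,2]<24); print("pan blobs px",m.sum(),cv2.connectedComponentsWithStats(m.astype(np.uint8))[2][1:,4])
print("balls",[np.array(r["location"]) for r in place_of(t,"ball_0")])
h=z((np.hypot(k[...,0]-467,k[...,1]+304)<25)&(k[...,2]>120)); print("handle top",len(h),h.mean(0),rect(h[:,:2]))
b=z((np.hypot(k[...,0]-515,k[...,1]+290)<35)&(k[...,2]<9)&(k[...,2]>-4)); A=np.c_[b[:,:2]-b[:,:2].mean(0),np.ones(len(b))]; print("floor plane slopes,z",np.round(np.linalg.lstsq(A,b[:,2],rcond=None)[0],3))
for l in ["jar","primer_bottle","meter","white_roll"]: print(l,[np.array(r["location"]) for r in place_of(t,l)[:1]])
cv2.imwrite("pics/end.png",cv2.resize(t["image"][130:370,160:450],None,fx=2.45,fy=2.45)[:,:,::-1])
```

```text
t 18.32 p [ 387.1 -162.9  251.7] q [-0.7 -0.4 -0.3  1.7  0.  -1. ] F [-0.5 -0.2  0.4] w 1.003
 scoop yaw,pitch,roll [16.2  0.1  0.3]
pan blobs px 322 [ 52  56  56 105  53]
balls [array([ 555.7, -453.8,   13.8]), array([ 518.7, -459.3,   15.5]), array([ 522.4, -427.9,   15.5]), array([ 525.7, -450.8,   14.8]), array([ 549.7, -430.7,    8.8]), array([ 533.7, -392. ,   12. ])]
handle top 131 [ 467.4 -305.4  128. ] (array([ 467.6, -305.1]), (23.396968841552734, 16.153614044189453), 15.386881828308105)
floor plane slopes,z [0.  0.  1.3]
jar [array([ 387.4, -132.3,    0.5])]
primer_bottle [array([ 746.6, -214.8,   -0.4])]
meter []
white_roll [array([ 388.9, -274.2,    2.2])]
```

View pics/end.png

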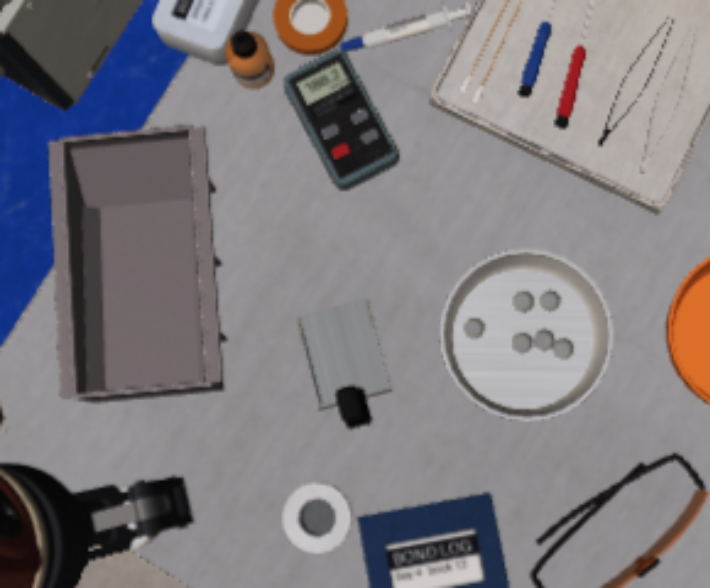

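The final view shows six balls in the pan, around (525,325). The scoop stands empty at (345,355), the tray is empty, the bystanders look unmoved and the gripper is clear.

```bash
python3 -c "
from workcell import ctrl; print(ctrl.sign_off())"
```

```text
the job is handed in; nothing more can be done
None
```

I scooped all six balls from the tray in one pass and tipped them into the aluminium pan. Then I stood the empty scoop back almost exactly where it started, and handed the job in at about 19 s on the robot's clock.

- **Balls:** the last top view shows six balls in the pan, none in the tray and none on the bench. Depth gave five blobs in the pan, one of them double-sized because two balls touch, and the network also located six. All of them are within about 42 mm of the pan's middle.
- **Scoop:** it is released and level, with its floor at bench height. It lies about 140 mm from the pan's centre and outside the tray.
- **Bystanders:** the jar, bottle and tape roll are within about 5 mm of where they were. The network missed the meter in the last frame, but it looks unmoved in the picture.
- **Not seen directly:** the arm blocked the cameras during the tipping, so I confirmed it only afterwards. The sign-off gives no verdict.

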